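Index the filter wheel and lock it

TASK

By its bar knob, turn the filter wheel clockwise, click by click, until the domed plug has gone exactly five clicks past the reading port, without running past that station. Then let go of the knob and push the lock plunger gently, straight down and fully home, without ramming it against its stop. Leave the timer, beaker and dropper bottle around it undisturbed.

Things in the scene. Friction and masses are not known exactly. Their poses are not given: they have to be found in the camera images.
- unit: Filter-wheel unit, fixed: a white housing 44 mm tall, spanning x -72..60 and y -62..92 mm about its origin, which lies on the table below the wheel's axis; z up. A grey bracket (top at 80 mm) at its -x edge carries the reading port over the wheel, at x -37 mm. The lock plunger is at (0, 76) mm. A steel stud at its +x face jumps as it clicks.
- wheel (a joint): Angle (rad) of the wheel; grows CLOCKWISE seen from above; 0 = plug under the port. Eight sprung stations 0.785 apart, stops just past 0 and 7 clicks. Leaving a station takes 0.1 to 0.15 N m; past halfway the wheel snaps into the next by itself, before it springs back. Counts of clicks past the port: 1 = 0.785, 2 = 1.571 and so on.
- wheel_plug (a point): Top of the domed steel plug in one of the eight round cells of the aluminium wheel (the other seven are flat black rings with glass); 37 mm from the axis, 66 mm above the table. The wheel is 114 mm across its toothed rim, its top face 56 mm high. Its axis is vertical through the unit's origin.
- knob_grip (a point): Middle of the black bar knob on the wheel's axis, 111 mm high. Bar 46 mm long (point x), 14 mm thick (point y), heights 97 to 123 mm, over a thin spindle. It is loose on the wheel: it swings free through up to 1 rad before it drives, so its angle does not tell the wheel's and the first turning is partly lost; at each snap the wheel runs about half a click ahead of it.
- lock (a joint): Travel (m) of the lock plunger: 0 = up, 0.010 = home on a hard stop. About 5 N of friction, no spring: it stays where left and is not meant to be pulled up. Going down, its 7 mm wide steel tongue enters a 10 mm notch of the wheel's rim, which is possible only with the wheel at rest in a station.
- lock_top (a point): Centre of the top of the plunger's black round cap, 22 mm across, 8 mm thick; 76 mm above the table when up, 66 mm when home. Push it straight down.
- timer: small square white kitchen timer lying flat, 64x64x19 mm; a bystander; origin at the centre of its underside
- beaker_100: small clear open beaker, 52 mm across and 70 mm tall; a bystander; origin at the centre of its underside
- dropper_bottle_1: slim white dropper bottle with a pointed cap, 29 mm across, 90 mm tall; a bystander; origin at the centre of its underside

How it is judged:
By the outcome, as a careful person would: the job done as asked, in the order asked, and still so for the second after the job is handed in, with the robot touching nothing.
It also fails if it takes over 72 s, if anything falls off the work surface, if the arm or the gripper's body presses on something with over 40 N, if the wrist force passes 120 N, or if a joint passes its speed limit or range.

ROBOT

A 6-joint arm with a two-finger parallel gripper is mounted at the origin on a cart in front of the work surface, level with it; the furniture and walls round the work are solid. World frame = base frame: x ahead of the robot, y to its left, z up, the work surface at z = 0. Lengths are in m, angles in rad, forces in N, time in s.
With the tool pointing down it reaches from about 0.15 to 0.775 m from the base axis. Payload 6.1 kg.
Tool frame: the origin (TCP) lies at the very end of the fingers, on their centre line; the grasp point (between the pads) lies manip.grasp_offset behind it (manip.grasp_offset is the distance from the TCP to the grasp point, in m); z points along the fingers, y is the line along which they close (so a half turn about z gives the same grasp; the last joint's range is limited). The gripper opens to 85 mm and grips with 20 to 120 N. Pads are 22 mm wide; open, the fingers measure 114 mm over their backs; the gripper's body (76 mm by 85 mm) begins 54 mm behind the grasp point. The pads swing forward as they close: fully open they stand 13 mm farther back than shut.
Start: joints at [-1.328, 0.126, -0.04, 1.405, 0, 1.571], TCP at [0.126, -0.51, 0.231] pointing down, gripper open.
Joint ranges: [-2.72, 2.72], [-0.95, 1.95], [-1.27, 1.35], [-1.78, 2.02], [-1.46, 1.47], [-3.14, 3.14]. Speed limits (rad/s): [2.39, 2.39, 3.01, 3.14, 3.14, 3.14].

INTERFACE

Orientations are given as a rotation vector (axis times angle).
In Python, from station import manip gives the robot as it stands.
- The arm moves only by the shell command python3 -m creep 'ROWS'. ROWS is text: rows parted by semicolons, each of 5 numbers parted by spaces: the opening, from -1 (shut) to 1 (fully open), so that 0 is half open, then the shift along the tool's x, y, z in m, then the turn about the tool's z in rad. In form: claw dx dy dz twist; .... A call has 1 to 8 rows; each row is the pose to reach, as a shift and turn from the pose commanded when the call began, along the tool's axes at that moment; what a row does not reach only later rows make up. A row lasts 1/8 s, in which the tool goes at most 62.5 mm and 10.7 degrees, less where a joint would pass 70% of its speed; a pose out of reach is approached as far as the arm can. A call with a gripper value outside its range is refused whole. The fingers move at their own pace and stop on an object; the grip force is fixed at half the most. Time passes only in rows, so rows that repeat a pose let the fingers close. It gives the time, the measured TCP pose, the force, the opening and the grip force at its end, in the units of the state.
- manip.observe(): the state, without advancing time (a new reading comes with each control period).
- manip.snapshot(name): name is "scene" or "top"; returns the picture (420x560x3 uint8, red, green, blue); there is no depth.
- manip.camera_params(name): a dict with "mtx" (3x3 intrinsics, pixels), "xyz" and "orientation" of the camera in the world. Camera axes: x right, y up, looking along -z (the intrinsics and any distortion apply to the point x, -y, -z); pixel columns grow to the right and rows downward; lengths in m; the calibration is good to about 2 mm. A picture is of the moment at which its call begins. camera_params takes no time and is no camera call.
- manip.close_job(): hands the job in; it is judged then, once.
The state is a dict: "clock": time; "joint_pos": joint angles; "qd": joint speeds; "tau": joint torques, N m; "tool_pos": TCP position; "eef_rot": TCP orientation; "contact_force": force on the tool from outside, world axes, zero at the start; "moment": the same for the moment, N m; "gripper_width": finger opening in m; "grip_force": force on a finger pad.
Only numpy, scipy, OpenCV 4.12 (cv2) and the standard library are available. Lean on these libraries where they do the work, as an engineer would, in place of code of your own. Each camera call takes 0.05 s, during which the arm holds its last target. There are 200 camera calls.

## Working session

There is one attempt and no reset: what is moved stays moved. The work goes in short steps, Python scripts to look and compute and a shell command to move; the robot and the scene stay as the last step left them, time stands still between calls to the robot, and variables do not carry over. Pictures are saved under pics/ and viewed, at most 13 in all, crops included, and the job is handed in when it is done.

```bash
mkdir -p pics
python3 - <<'E'
from station import manip
import cv2
for n in("scene","top"):
    p=manip.snapshot(n); cv2.imwrite(f"pics/{n}0.png",p[:,:,::-1]); c=manip.camera_params(n); print(n,c)
print(manip.grasp_offset, manip.observe())
E
```

```text
scene {'mtx': array([[448.32528577,   0.        , 269.71406047],
       [  0.        , 448.32528577, 214.65270167],
       [  0.        ,   0.        ,   1.        ]]), 'xyz': array([ 0.07130929, -0.94120743,  0.46126876]), 'orientation': array([ 1.07681543, -0.3680536 , -0.60867192])}
top {'mtx': array([[425.95837776,   0.        , 282.74520582],
       [  0.        , 425.95837776, 208.6571168 ],
       [  0.        ,   0.        ,   1.        ]]), 'xyz': array([ 0.43083005, -0.33533223,  1.00922676]), 'orientation': array([ 0.08901991, -0.09186751, -1.57726131])}
0.0187 {'clock': 0.1, 'joint_pos': array([-1.32799255e+00,  1.26345690e-01, -4.04575326e-02,  1.40542204e+00,
       -1.99522332e-05,  1.57078101e+00]), 'qd': array([ 0.00101722, -0.00318746,  0.00167883, -0.00028506,  0.00030053,
       -0.00019028]), 'tau': array([-1.44861529e-03, -4.36904347e+01,  3.53606486e+01,  1.36468935e-02,
       -2.00092127e-04,  9.31714226e-06]), 'tool_pos': array([ 0.12613216, -0.5092576 ,  0.23061536]), 'eef_rot': array([-3.11706150e+00, -3.80311524e-01,  3.02783345e-04]), 'contact_force': array([ 0.28418432, -0.10447307,  0.16903059]), 'moment': array([-0.01002959, -0.01563481,  0.03143117]), 'grip_force': 0.0, 'gripper_width': 0.08532116187113888}
```

View pics/scene0.png

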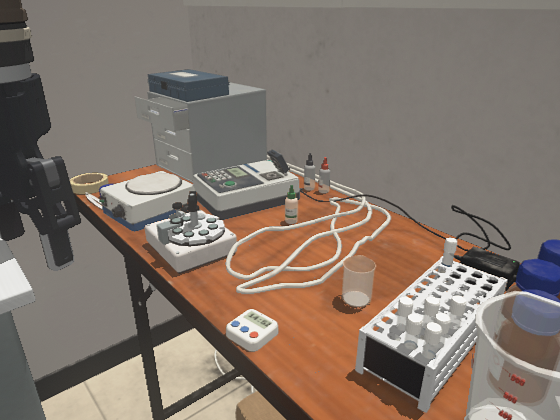

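View pics/top0.png

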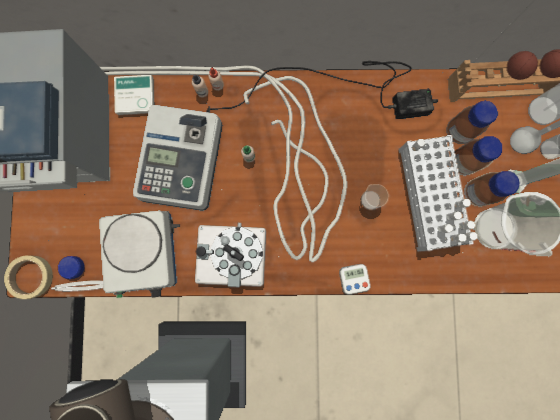

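The scene picture shows the unit at about (190,235), with the timer (252,330), beaker (358,282) and dropper bottle (291,207) clear of it. In the top picture the unit is at about (231,255), with the lock cap near (203,251), the knob near (236,254) and the port bracket near (235,280). Next I'll enlarge both.

```bash
cat > h.py <<'E'
import numpy as np, cv2
from scipy.spatial.transform import Rotation as R
from station import manip
def ray(n,u,v):
    c=manip.camera_params(n);d=np.linalg.inv(c["mtx"])@[u,v,1]
    return c["xyz"],R.from_rotvec(c["orientation"]).apply([d[0],-d[1],-d[2]])
def at(n,u,v,z):
    o,d=ray(n,u,v);return o+d*(z-o[2])/d[2]
def px(n,P):
    c=manip.camera_params(n);q=R.from_rotvec(c["orientation"]).inv().apply(np.array(P)-c["xyz"])
    q=q*[1,-1,-1];w=q@c["mtx"].T;return w[...,:2]/w[...,2:]
def crop(n,u,v,w,h,k,out):
    im=manip.snapshot(n)[v:v+h,u:u+w,::-1];cv2.imwrite("pics/"+out,cv2.resize(im,None,fx=k,fy=k,interpolation=cv2.INTER_CUBIC))
E
python3 - <<'E'
from h import *
crop("top",190,220,80,75,8,"t1.png");crop("scene",140,180,100,90,8-1,"s1.png")
for n,a in (("knob",(236,254,.111)),("lock",(203,251,.076))): print(n,at("top",*a))
E
```

```text
knob [ 0.43972398 -0.23858694  0.111     ]
lock [ 0.44718053 -0.16286697  0.076     ]
```

View pics/t1.png

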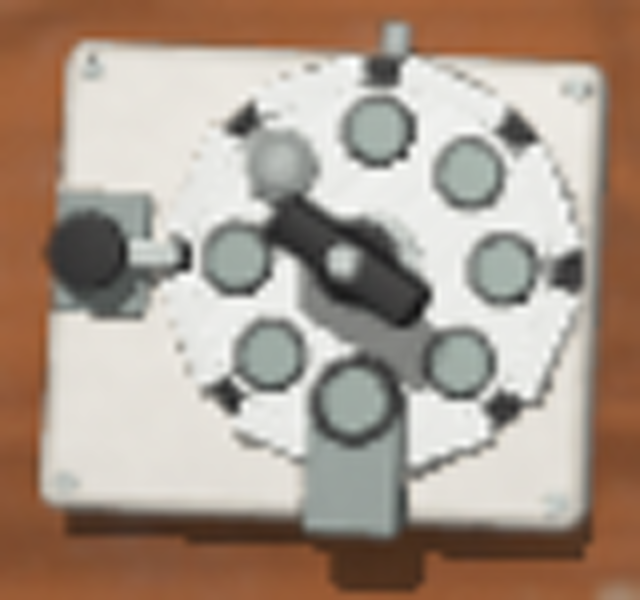

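View pics/s1.png

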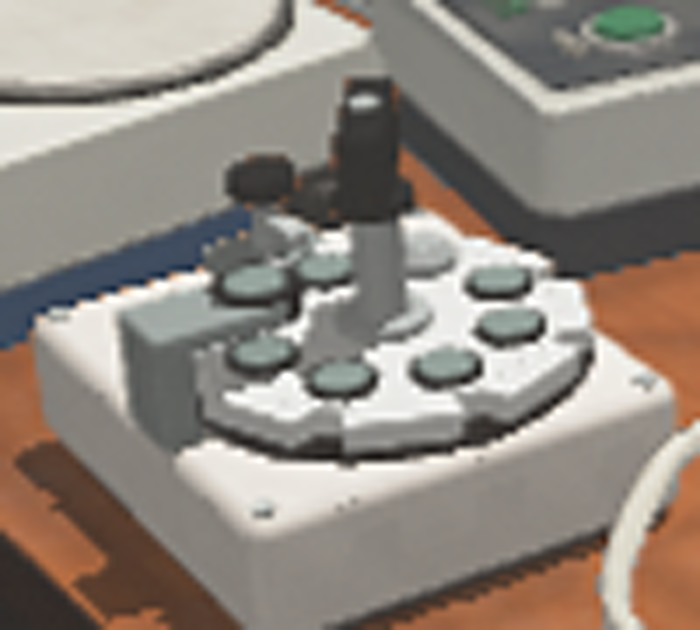

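Run:
```python
from h import *
from scipy.optimize import least_squares
U=[(75,45),(605,65),(585,525),(40,508),(347,260),(88,252)]
P=np.array([(60,92,44),(60,-62,44),(-72,-62,44),(-72,92,44),(0,0,125),(0,76,76)])/1e3
uv=np.array(U)/8+[190,220]-.5+.06
def w(p): return R.from_euler('z',p[2]).apply(P)+[p[0],p[1],0]
s=least_squares(lambda p:(px("top",w(p))-uv).ravel(),[.44,-.23,0]);p=s.x
print(p,s.fun.reshape(-1,2).round(2))
def inu(q): return R.from_euler('z',-p[2]).apply(q-[p[0],p[1],0])
f=lambda a:at("top",*(np.array(a)/8+[190,220]-.44),.066)
q=inu(f((282,163)));print("plug",q,"cw angle/click",((np.pi-np.arctan2(q[1],q[0]))%(2*np.pi))/.7854)
g=lambda a:at("top",*(np.array(a)/8+[190,220]-.44),.123)
a,b=g((282,215)),g((415,308));print("knob dir world",np.degrees(np.arctan2(*(a-b)[1::-1])),np.linalg.norm(a-b),(a+b)/2)
print("lock",w(p)[5], "knob", w(p)[4])
o=manip.observe();M=R.from_rotvec(o["eef_rot"]).as_matrix();print(M.round(3));print("delta tool xy to knob",M.T@(w(p)[4]-o["tool_pos"]))
```

```text
[ 0.44350324 -0.23380317 -0.04730469] [[-0.97 -0.71]
 [ 0.54 -0.57]
 [ 0.47  0.87]
 [-0.24  0.29]
 [ 0.03  0.06]
 [ 0.15 -0.  ]]
plug [0.02657718 0.02620233 0.066     ] cw angle/click 3.0090354536163053
knob dir world 54.93583037521443 0.04217256202387196 [ 0.44328092 -0.2338838   0.123     ]
lock [ 0.44709706 -0.15788818  0.076     ] knob [ 0.44350324 -0.23380317  0.125     ]
[[ 0.971  0.24  -0.   ]
 [ 0.24  -0.971  0.001]
 [ 0.    -0.001 -1.   ]]
delta tool xy to knob [ 0.37429084 -0.19107522  0.10599195]
```

The plug is at 3 clicks, so it needs two more clockwise. I'll approach with the wrist wound back, so it has room for the whole turn.

```bash
python3 -m creep '0 0.05 -0.025 0 -0.18;0 0.1 -0.05 0 -0.36;0 0.15 -0.077 0 -0.54;0 0.2 -0.102 0 -0.72;0 0.25 -0.128 0 -0.9;0 0.3 -0.153 0 -1.08;0 0.35 -0.179 0 -1.26;0 0.374 -0.191 0 -1.44'; python3 -m creep '0 0 0 0 -0.18;0 0 0 0 -0.36;0 0 0 0 -0.54;0 0 0 0 -0.72;0 0 0 0 -0.9;0 0 0 0 -1.08;0 0 0 0 -1.26;0 0 0 0 -1.44'
cat >> h.py <<'E'
def rel(P,bar=None):
    o=manip.observe();M=R.from_rotvec(o["eef_rot"]).as_matrix();y=np.degrees(np.arctan2(M[1,0],M[0,0]))
    print("t",o["clock"],"tcp",o["tool_pos"].round(4),"yaw",y.round(2),"j6",o["joint_pos"][5].round(3),"shift",(M.T@(np.array(P)-o["tool_pos"])).round(4),"F",o["contact_force"].round(1),"M",o["moment"].round(3),"w",round(o["gripper_width"],4))
    if bar is not None: print("twist to yaw",np.radians((y-bar+180)%360-180))
K=[.4435,-.2338,.095];L=[.4471,-.1579,.076]
E
python3 -c "
from h import *
rel(K,-125)"
```

```text
clock: 1.2
tool_pos: [0.445, -0.2322, 0.231]
eef_rot: [-2.083, -2.351, -0.0]
contact_force: [-0.0, -0.3, -0.7]
gripper_width: 0.0429
grip_force: 0.0
clock: 2.2
tool_pos: [0.4432, -0.2342, 0.2311]
eef_rot: [-0.02, -3.141, -0.0]
contact_force: [0.5, -1.4, -0.0]
gripper_width: 0.0428
grip_force: 0.0
t 2.2 tcp [ 0.4432 -0.2342  0.2311] yaw 179.26 j6 -0.473 shift [-0.0004  0.0004  0.1361] F [ 0.5 -1.4 -0. ] M [-0.003  0.002  0.011] w 0.0428
twist to yaw -0.9728311361698744
```

```bash
python3 -m creep '0 0 0 0.01 -0.18;0 0 0 0.02 -0.36;0 0 0 0.03 -0.54;0 0 0 0.04 -0.72;0 0 0 0.05 -0.9;0 0 0 0.06 -0.97;0 0 0 0.08 -0.97;0 0 0 0.08 -0.97'
python3 - <<'E'
from h import *
rel(K,-125)
crop("top",170,200,120,100,5,"t2.png");crop("scene",120,120,140,120,5,"s2.png")
a=cv2.imread("pics/t2.png");b=cv2.imread("pics/s2.png")[:500,:]
E
```

```text
clock: 3.2
tool_pos: [0.4423, -0.2338, 0.1499]
eef_rot: [1.438, -2.791, -0.004]
contact_force: [-0.3, 1.0, 0.1]
gripper_width: 0.0424
grip_force: 0.0
t 3.2 tcp [ 0.4423 -0.2338  0.1499] yaw -125.5 j6 -1.437 shift [-0.0007 -0.0012  0.0549] F [-0.3  1.   0.1] M [ 0.042  0.019 -0.038] w 0.0424
twist to yaw -0.008785602239094366
```

View pics/s2.png

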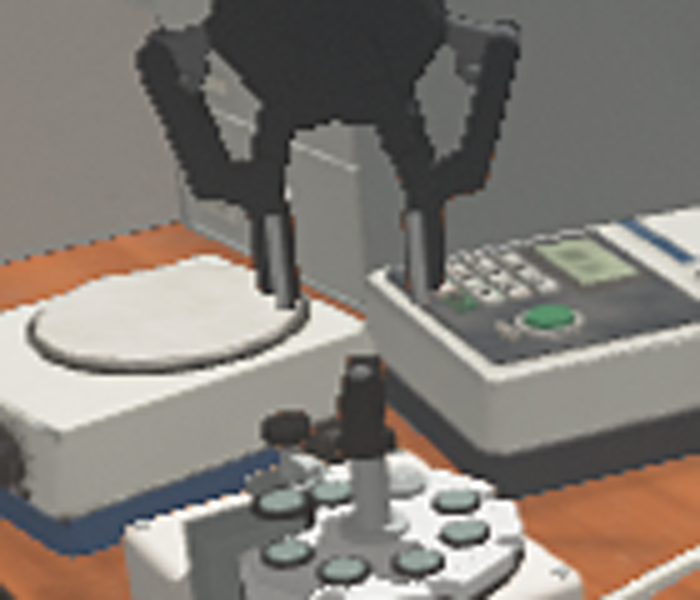

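The fingers straddle the knob (tips at (282,300) and (420,300), bar at (362,405)). Now I'll descend and close.

```bash
python3 -m creep '0 0 -0.001 0.03 0;0 0 -0.001 0.055 0;0 0 -0.001 0.055 0;-0.6 0 -0.001 0.055 0;-1 0 -0.001 0.055 0;-1 0 -0.001 0.055 0;-1 0 -0.001 0.055 0;-1 0 -0.001 0.055 0';python3 -c "
from h import *
rel(K,-125)"
```

```text
clock: 4.3
tool_pos: [0.4426, -0.2335, 0.0981]
eef_rot: [1.439, -2.792, -0.004]
contact_force: [-10.3, 6.6, 9.8]
gripper_width: 0.0129
grip_force: 59.3
t 4.3 tcp [ 0.4426 -0.2335  0.0981] yaw -125.48 j6 -1.438 shift [-0.0003 -0.001   0.0031] F [-10.3   6.6   9.8] M [1.372 1.889 0.008] w 0.0129
twist to yaw -0.008457579574409027
```

```bash
python3 -m creep '-1 0 0.001 -0.002 0;-1 0 0.001 -0.002 0.1;-1 0 0.001 -0.002 0.2;-1 0 0.001 -0.002 0.3;-1 0 0.001 -0.002 0.4;-1 0 0.001 -0.002 0.5;-1 0 0.001 -0.002 0.6;-1 0 0.001 -0.002 0.7';python3 - <<'E'
from h import *
rel(K,-125)
def pr():
    c=[]
    for n in("scene","top"):
        im=manip.snapshot(n)[:,:,::-1]
        c.append(cv2.resize(im[190:270,140:240] if n=="scene" else im[215:295,190:270],None,fx=4,fy=4,interpolation=cv2.INTER_CUBIC))
    return np.hstack(c)
cv2.imwrite("pics/c3.png",pr())
E
```

```text
clock: 5.3
tool_pos: [0.4421, -0.2331, 0.0983]
eef_rot: [0.389, -3.115, -0.004]
contact_force: [-3.6, 5.0, -2.4]
gripper_width: 0.0128
grip_force: 60.2
t 5.3 tcp [ 0.4421 -0.2331  0.0983] yaw -165.78 j6 -0.734 shift [-0.0012 -0.001   0.0033] F [-3.6  5.  -2.4] M [0.815 0.746 0.016] w 0.0128
twist to yaw -0.7117065768566294
```

View pics/c3.png

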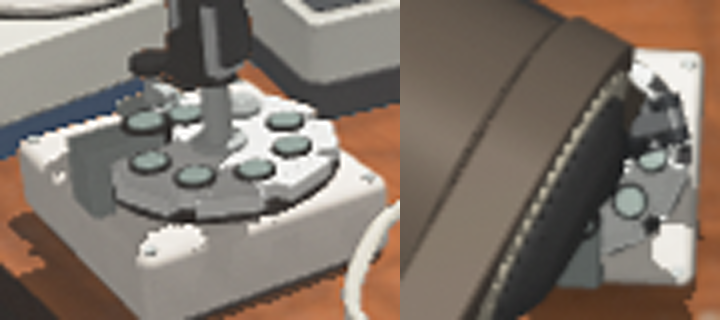

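The wheel has not moved yet: the plug is still at the back, near (243,103) in the left half. So far I've only taken up free play.

```bash
cat > look.py <<'E'
from h import *
import sys
rel(K)
# compare the wheel region in the scene with the start picture (away from arm): plug brightness at predicted stations
im=cv2.cvtColor(manip.snapshot("scene"),cv2.COLOR_RGB2GRAY).astype(float)
for k in np.arange(3,7.01,.25):
    a=np.pi-k*np.pi/4-.0473
    P=[.4435+.037*np.cos(a),-.2338+.037*np.sin(a),.064];u=px("scene",P)
    pt=cv2.getRectSubPix(im.astype(np.float32),(7,3),tuple(map(float,u)));print(k,u.round(1),pt.mean().round(0),end=" | ")
print()
E
python3 look.py
python3 -m creep '-1 0 0 0 0.05;-1 0 0 0 0.1;-1 0 0 0 0.15;-1 0 0 0 0.2;-1 0 0 0 0.25;-1 0 0 0 0.3;-1 0 0 0 0.35;-1 0 0 0 0.4';python3 look.py
```

```text
t 5.4 tcp [ 0.4421 -0.2331  0.0983] yaw -165.69 j6 -0.736 shift [-0.0012 -0.0011  0.0033] F [-4.4  5.  -3.3] M [ 0.775  0.729 -0.022] w 0.0126
3.0 [200.  214.3] 186.0 | 3.25 [203.3 214.6] 205.0 | 3.5 [206.3 215.3] 221.0 | 3.75 [208.9 216.2] 233.0 | 4.0 [211.  217.4] 204.0 | 4.25 [212.4 218.8] 163.0 | 4.5 [213.3 220.3] 137.0 | 4.75 [213.3 221.9] 154.0 | 5.0 [212.7 223.6] 180.0 | 5.25 [211.3 225.3] 163.0 | 5.5 [209.3 226.8] 145.0 | 5.75 [206.7 228.3] 193.0 | 6.0 [203.5 229.5] 197.0 | 6.25 [199.9 230.4] 192.0 | 6.5 [196.1 231. ] 168.0 | 6.75 [192.3 231.3] 138.0 | 7.0 [188.5 231.2] 136.0 | 
clock: 6.45
tool_pos: [0.442, -0.2329, 0.0983]
eef_rot: [-0.235, -3.13, -0.004]
contact_force: [-4.3, 6.1, -1.4]
gripper_width: 0.0127
grip_force: 60.3
t 6.45 tcp [ 0.442  -0.2329  0.0983] yaw 171.41 j6 -0.336 shift [-0.0016 -0.0007  0.0033] F [-4.3  6.1 -1.4] M [0.972 0.794 0.018] w 0.0127
3.0 [200.  214.3] 219.0 | 3.25 [203.3 214.6] 209.0 | 3.5 [206.3 215.3] 192.0 | 3.75 [208.9 216.2] 179.0 | 4.0 [211.  217.4] 195.0 | 4.25 [212.4 218.8] 213.0 | 4.5 [213.3 220.3] 191.0 | 4.75 [213.3 221.9] 157.0 | 5.0 [212.7 223.6] 114.0 | 5.25 [211.3 225.3] 146.0 | 5.5 [209.3 226.8] 188.0 | 5.75 [206.7 228.3] 171.0 | 6.0 [203.5 229.5] 185.0 | 6.25 [199.9 230.4] 220.0 | 6.5 [196.1 231. ] 179.0 | 6.75 [192.3 231.3] 147.0 | 7.0 [188.5 231.2] 124.0 |
```

```bash
python3 -c "
from h import *
crop('scene',140,190,100,80,7,'s4.png')"
```

```text
(no output)
```

View pics/s4.png

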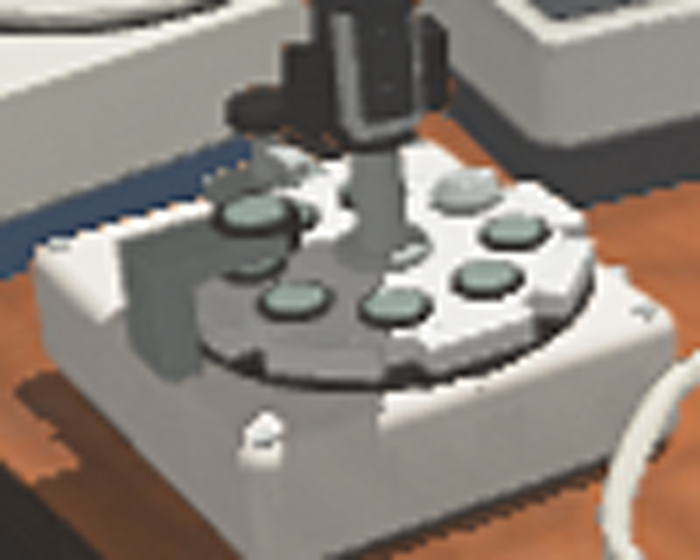

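The plug is now at about (207,217), roughly 0.4 click into the first move and about to snap.

```bash
python3 -m creep '-1 0 0 0 0.05;-1 0 0 0 0.1;-1 0 0 0 0.15;-1 0 0 0 0.2;-1 0 0 0 0.25;-1 0 0 0 0.3;-1 0 0 0 0.3;-1 0 0 0 0.3';python3 look.py;  python3 -c "
from h import *
crop('scene',140,190,100,80,7,'s5.png')"
```

```text
clock: 7.55
tool_pos: [0.4421, -0.2327, 0.0983]
eef_rot: [-0.698, -3.06, -0.004]
contact_force: [-3.7, 7.1, -0.6]
gripper_width: 0.0127
grip_force: 60.3
t 7.55 tcp [ 0.4421 -0.2327  0.0983] yaw 154.31 j6 -0.037 shift [-0.0018 -0.0003  0.0033] F [-3.7  7.1 -0.6] M [1.043 0.769 0.022] w 0.0127
3.0 [200.  214.3] 195.0 | 3.25 [203.3 214.6] 200.0 | 3.5 [206.3 215.3] 209.0 | 3.75 [208.9 216.2] 217.0 | 4.0 [211.  217.4] 193.0 | 4.25 [212.4 218.8] 181.0 | 4.5 [213.3 220.3] 163.0 | 4.75 [213.3 221.9] 177.0 | 5.0 [212.7 223.6] 184.0 | 5.25 [211.3 225.3] 161.0 | 5.5 [209.3 226.8] 143.0 | 5.75 [206.7 228.3] 191.0 | 6.0 [203.5 229.5] 196.0 | 6.25 [199.9 230.4] 194.0 | 6.5 [196.1 231. ] 211.0 | 6.75 [192.3 231.3] 171.0 | 7.0 [188.5 231.2] 134.0 |
```

View pics/s5.png

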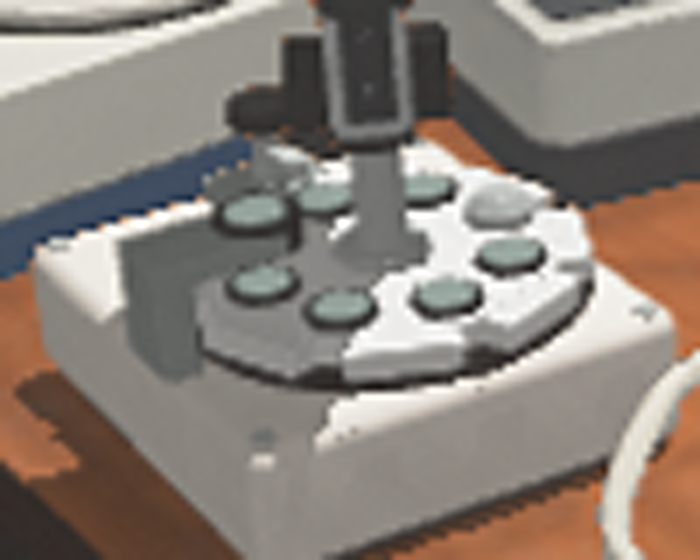

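The plug is at (211.4,219), which is station 4, so one click is done. The second snap should come 0.49–0.79 rad further on. I'll stop inside that window.

```bash
python3 -m creep '-1 0 0 0 0.08;-1 0 0 0 0.16;-1 0 0 0 0.24;-1 0 0 0 0.32;-1 0 0 0 0.38;-1 0 0 0 0.44;-1 0 0 0 0.5;-1 0 0 0 0.5';python3 look.py | tail -1;python3 -m creep '-1 0 0 0 0.05;-1 0 0 0 0.1;-1 0 0 0 0.15;-1 0 0 0 0.2;-1 0 0 0 0.2;-1 0 0 0 0.2';python3 look.py;  python3 -c "
from h import *
crop('scene',140,190,100,80,7,'s6.png')"
```

```text
clock: 8.65
tool_pos: [0.4422, -0.2325, 0.0983]
eef_rot: [-1.433, -2.792, -0.004]
contact_force: [-3.9, 6.6, -2.8]
gripper_width: 0.0126
grip_force: 60.3
3.0 [200.  214.3] 198.0 | 3.25 [203.3 214.6] 220.0 | 3.5 [206.3 215.3] 229.0 | 3.75 [208.9 216.2] 207.0 | 4.0 [211.  217.4] 168.0 | 4.25 [212.4 218.8] 155.0 | 4.5 [213.3 220.3] 175.0 | 4.75 [213.3 221.9] 190.0 | 5.0 [212.7 223.6] 177.0 | 5.25 [211.3 225.3] 154.0 | 5.5 [209.3 226.8] 185.0 | 5.75 [206.7 228.3] 196.0 | 6.0 [203.5 229.5] 185.0 | 6.25 [199.9 230.4] 185.0 | 6.5 [196.1 231. ] 179.0 | 6.75 [192.3 231.3] 145.0 | 7.0 [188.5 231.2] 135.0 | 
clock: 9.45
tool_pos: [0.4423, -0.2325, 0.0983]
eef_rot: [-1.704, -2.635, -0.004]
contact_force: [-3.0, 6.8, -2.3]
gripper_width: 0.0126
grip_force: 60.3
t 9.45 tcp [ 0.4423 -0.2325  0.0983] yaw 114.22 j6 0.663 shift [-0.0017  0.0005  0.0033] F [-3.   6.8 -2.3] M [1.286 0.633 0.06 ] w 0.0126
3.0 [200.  214.3] 195.0 | 3.25 [203.3 214.6] 200.0 | 3.5 [206.3 215.3] 215.0 | 3.75 [208.9 216.2] 234.0 | 4.0 [211.  217.4] 205.0 | 4.25 [212.4 218.8] 162.0 | 4.5 [213.3 220.3] 141.0 | 4.75 [213.3 221.9] 166.0 | 5.0 [212.7 223.6] 190.0 | 5.25 [211.3 225.3] 174.0 | 5.5 [209.3 226.8] 162.0 | 5.75 [206.7 228.3] 201.0 | 6.0 [203.5 229.5] 198.0 | 6.25 [199.9 230.4] 175.0 | 6.5 [196.1 231. ] 171.0 | 6.75 [192.3 231.3] 148.0 | 7.0 [188.5 231.2] 136.0 |
```

View pics/s6.png

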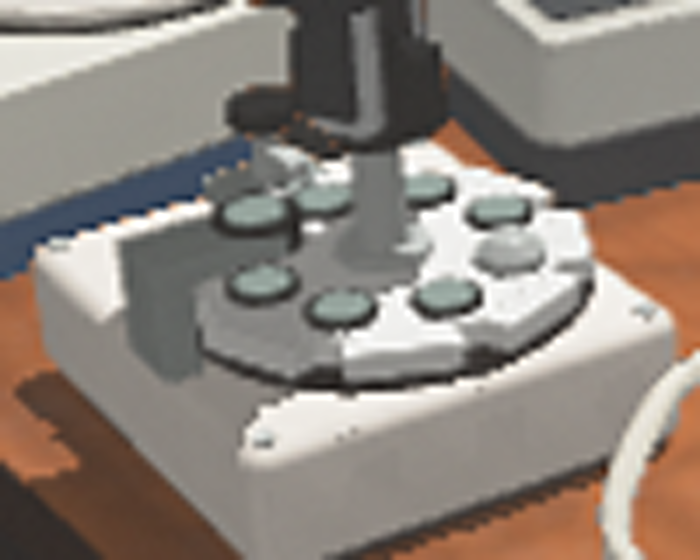

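The plug is at (213,225.7) with the cells on their station positions, so it is at rest at station 5. I'll release, lift, close the fingers and move above the lock cap.

```bash
python3 -m creep '-0.5 0 0 0 0;0 0 0 0 0;0 0 0 0 0;0 0 0 -0.03 0;0 0 0 -0.06 0;-1 0 0 -0.06 0;-1 0 0 -0.06 0;-1 0 0 -0.06 0';python3 - <<'E'
from h import *
rel([.4471,-.1579,.076])
crop("scene",140,190,100,80,6,"s7.png")
E
```

```text
clock: 10.55
tool_pos: [0.4428, -0.234, 0.1573]
eef_rot: [-1.706, -2.636, 0.0]
contact_force: [-0.5, -1.2, 0.6]
gripper_width: 0.0001
grip_force: 0.0
t 10.55 tcp [ 0.4428 -0.234   0.1573] yaw 114.18 j6 0.663 shift [0.0676 0.0352 0.0813] F [-0.5 -1.2  0.6] M [-0.003 -0.002 -0.009] w 0.0001
```

```bash
python3 -m creep '-1 0.035 0.018 0 0;-1 0.069 0.035 0 0;-1 0.069 0.035 0.03 0;-1 0.069 0.035 0.06 0;-1 0.069 0.035 0.068 0;-1 0.069 0.035 0.068 0';python3 - <<'E'
from h import *
rel([.4463,-.1567,.076])
c=[]
im=manip.snapshot("scene")[:,:,::-1][170:270,120:240]; t=manip.snapshot("top")[:,:,::-1][200:300,180:280]
cv2.imwrite("pics/s8.png",np.hstack([cv2.resize(i,None,fx=3.6,fy=5.5*3.6/5.5,interpolation=cv2.INTER_CUBIC) for i in(im,t)]))
E
```

```text
clock: 11.35
tool_pos: [0.4466, -0.1569, 0.09]
eef_rot: [-1.706, -2.636, 0.001]
contact_force: [-0.7, 0.1, -0.5]
gripper_width: 0.0
grip_force: 0.0
t 11.35 tcp [ 0.4466 -0.1569  0.09  ] yaw 114.17 j6 0.811 shift [ 0.0003 -0.0002  0.014 ] F [-0.7  0.1 -0.5] M [ 0.001 -0.009  0.02 ] w 0.0
```

View pics/s8.png

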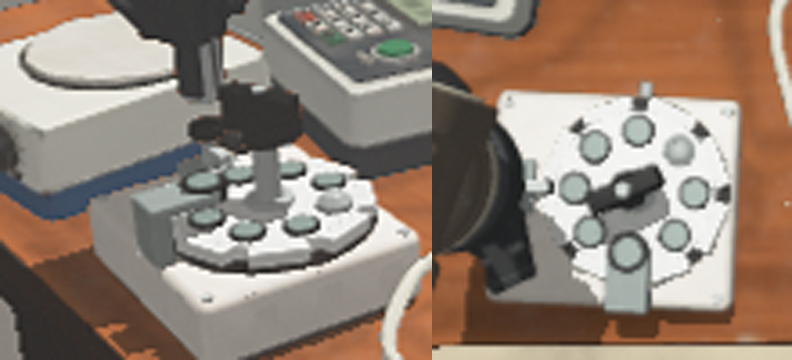

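The top view confirms the plug at the 1:30 position, which is station 5, with the knob free and the fingers over the cap. Now I'll push gently.

```bash
python3 -m creep '-1 0 0 0.006 0;-1 0 0 0.011 0;-1 0 0 0.013 0;-1 0 0 0.0145 0;-1 0 0 0.016 0;-1 0 0 0.0175 0;-1 0 0 0.019 0;-1 0 0 0.019 0'; python3 -m creep '-1 0 0 0.001 0;-1 0 0 0.002 0;-1 0 0 0.003 0;-1 0 0 0.003 0'
```

```text
clock: 12.45
tool_pos: [0.447, -0.1569, 0.0712]
eef_rot: [-1.707, -2.637, -0.0]
contact_force: [-1.9, 1.3, 3.3]
gripper_width: 0.0001
grip_force: 1.7
clock: 12.95
tool_pos: [0.447, -0.1569, 0.0681]
eef_rot: [-1.707, -2.637, -0.0]
contact_force: [-2.2, 1.9, 3.0]
gripper_width: -0.0002
grip_force: 1.6
```

```bash
python3 -m creep '-1 0 0 0.0005 0;-1 0 0 0.001 0;-1 0 0 0.0015 0;-1 0 0 0.0015 0'; python3 -m creep '-1 0 0 0.0004 0;-1 0 0 0.0008 0;-1 0 0 0.0008 0'
```

```text
clock: 13.45
tool_pos: [0.447, -0.1569, 0.0667]
eef_rot: [-1.707, -2.637, -0.0]
contact_force: [-1.2, 0.7, 3.5]
gripper_width: 0.0
grip_force: 2.0
clock: 13.82
tool_pos: [0.447, -0.157, 0.066]
eef_rot: [1.707, 2.637, 0.0]
contact_force: [-1.6, 1.6, 4.1]
gripper_width: -0.0
grip_force: 2.3
```

Force is still at the friction level, so I'll continue in small steps until the stop shows.

```bash
python3 -m creep '-1 0 0 0.0004 0;-1 0 0 0.0008 0;-1 0 0 0.0008 0';  python3 -m creep '-1 0 0 0.0004 0;-1 0 0 0.0008 0;-1 0 0 0.0008 0'
```

```text
clock: 14.2
tool_pos: [0.4471, -0.1569, 0.0658]
eef_rot: [1.707, 2.637, 0.001]
contact_force: [-3.4, 2.4, 10.1]
gripper_width: -0.0
grip_force: 5.0
clock: 14.58
tool_pos: [0.4472, -0.1568, 0.0657]
eef_rot: [1.706, 2.637, 0.001]
contact_force: [-4.9, 3.7, 15.5]
gripper_width: 0.0001
grip_force: 7.7
```

The cap has stalled at 0.0657 m while the force rises to 15 N, so it is home on the stop. I'll lift off and check.

```bash
python3 -m creep '-1 0 0 -0.01 0;-1 0 0 -0.05 0;-1 0 0 -0.1 0;-1 -0.04 -0.06 -0.12 0;-1 -0.04 -0.12 -0.12 0;-1 -0.04 -0.18 -0.12 0;-1 -0.04 -0.18 -0.12 0;-1 -0.04 -0.18 -0.12 0'
python3 - <<'E'
from h import *
im=manip.snapshot("scene")[:,:,::-1][190:270,140:240]; t=manip.snapshot("top")[:,:,::-1][215:295,190:290]
cv2.imwrite("pics/s9.png",np.hstack([cv2.resize(i,None,fx=4,fy=4,interpolation=cv2.INTER_CUBIC) for i in(im,t)]))
a=cv2.imread("pics/top0.png").astype(int);b=manip.snapshot("top")[:,:,::-1].astype(int)
for n,(u,v) in dict(timer=(354,279),beaker=(374,198),bottle=(248,154)).items(): print(n,abs(a-b)[v-18:v+18,u-18:u+18].mean())
E
```

```text
clock: 15.58
tool_pos: [0.2992, -0.2678, 0.1845]
eef_rot: [1.709, 2.635, -0.0]
contact_force: [-0.2, 1.1, -0.3]
gripper_width: -0.0007
grip_force: 0.0
timer 1.3829732510288066
beaker 1.1751543209876543
bottle 1.0925925925925926
```

View pics/s9.png

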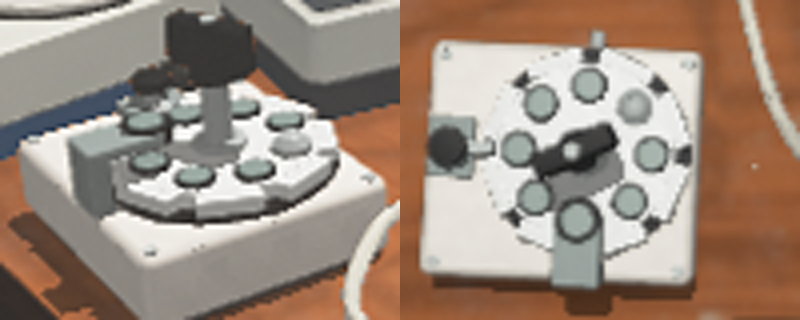

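The plug is at station 5 ((635,105) in the right half), the cap (447,147) sits lower with its tongue in the notch, and the bystanders are unchanged.

```bash
python3 -c "
from station import manip
print(manip.close_job())"
```

```text
the job is handed in; nothing more can be done
None
```

I turned the wheel clockwise from three clicks to exactly five past the port, let go of the knob, pushed the lock plunger fully home (last reading 15.5 N), left the timer, beaker and bottle undisturbed, and handed the job in at about 16 s; no verdict came back.

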